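# Find the hidden release in the lock case's edge and hold it

### The job

Test the hidden release of the grey lock case: with the fingers closed, set the fingertips down on the front edge near one of its ends, run them gently along it towards the other end until you feel the notch, then press the release plate inside the notch fully down so that the bolt draws in, and finish while still holding it down. Do not push on the bolt itself, and do not pick up or disturb the tools and parts lying around.

Things in the scene. Friction and masses are not known exactly. Their poses are not given: they have to be found in the camera images.
- case: grey steel lock case fixed on the bench mat, 130 mm (x) by 340 mm (y). Origin: centre of its underside, at z = 0.004. x points from the front, where the edge is, to the back; y to its left end; z up. The back part (x = -32 to +66 mm) is 60 mm high, so 24 mm higher than the edge
- edge_mid (a point): middle of the edge (case frame -50, 0, +36 mm). The edge: a flat bare-steel ledge along the whole front, 36 mm deep (x = -68 to -32 mm), its top at z = 0.040, open in front. Flat within 0.5 mm (faint seams) but for ONE notch 40 mm wide, through the edge's full depth, its centre anywhere from 50 mm right to 50 mm left of this point
- edge_left (a point): middle of the edge's depth, on its top, at the left end of the case (case frame x = -50, y = +170, z = +36 mm); z axis up, axes as the case's
- edge_right (a point): the same at the right end (x = -50, y = -170, z = +36 mm). The edge is solid for the outer 100 mm at each end
- release (a joint): how far the release is pressed straight down, m: 0 = up, 0.008 = fully down at its stop. The release is a plate of the same steel that forms the bottom of the notch and fills it, its top 6 mm below the edge top. It takes about 2 N to start it and 6 N to hold it fully down; it springs up when let go
- bolt (a joint): how far the round bolt (20 mm across) is drawn into the case, m: 0 = sticking 24 mm out of the left end of the case, 30 mm up; 0.016 = fully in. It is driven by the release, 2 mm per mm
- cylinder_a: bystander, loose: nickel half lock cylinder standing on its end, 17 x 33 mm, 31 mm tall, on the mat in front of the case
- cylinder_b: bystander, loose: brass half lock cylinder, 17 x 33 mm, 31 mm tall, standing on top of the case
- padlock: bystander, loose: brass padlock lying flat in front of the case, body 45 x 42 x 22 mm, shackle to its +x
- bushing: bystander, loose: copper-coloured ring 34 mm across, 22 mm tall, in front of the case
- driver: bystander, loose: screwdriver lying on the mat behind the case
- pliers: bystander, loose: pliers with red handles, about 180 mm long, lying on the mat beyond the right end of the case
- pin_tray: bystander, loose: small white open tray 75 x 55 x 30 mm, on the mat beyond the left end of the case

How it is judged:
On the way, in this order (a step that is already met when the one before it is completed fails the run):
1. the fingertips touch the edge near one of its ends (tool more than 100 mm from the middle of the edge) (contact force between the fingers and case above 0.3 N and x of the grasp point in the frame of case between -0.085 and -0.015 m and (y of the grasp point in the frame of case above 0.1 m or y of the grasp point in the frame of case below -0.1 m)), for 0.1 s.
2. the fingertips, run along the edge, touch it where its solid end part gives way to the middle part (tool 60 to 92 mm from the middle) (contact force between the fingers and case above 0.3 N and x of the grasp point in the frame of case between -0.085 and -0.015 m and (y of the grasp point in the frame of case between 0.06 and 0.092 m or y of the grasp point in the frame of case between -0.092 and -0.06 m)), for 0.02 s.
3. the release is pressed down and the bolt draws in (value of joint release above 0.0065 m and value of joint bolt above 0.012 m and x of the grasp point in the frame of case between -0.085 and -0.015 m and y of the grasp point in the frame of case between -0.07 and 0.07 m), for 0.3 s.
At the end, for the whole second after the job is handed in: The fingers are still over the notch in the edge, pushing on the release with more than 2 N, and hold the release at least 6.5 of its 8 mm down, the bolt drawn in more than 12 mm (all of step 3 and contact force between the fingers and release above 2 N); the arm keeps its last pose, push and grip.
It fails at once if the robot pushes on the bolt itself (contact force between any of the fingers, the arm and bolt above 1 N).
It fails at once if the fingers press on the case with more than 60 N (contact force between the fingers and case above 60 N).
It fails at once if a bystander is picked up or moved more than 20 mm (distance of any of cylinder_a, cylinder_b, padlock, bushing, driver, pliers, pin_tray from where it was at the start of the episode above 0.02 m).
It also fails if it takes over 48 s, if anything falls off the work surface, if the arm or the gripper's body presses on something with over 40 N, if the wrist force passes 120 N, or if a joint passes its speed limit or range.

### The arm

A 6-joint arm with a two-finger parallel gripper is mounted at the origin on the work surface. World frame = base frame: x ahead of the robot, y to its left, z up, the work surface at z = 0. Lengths are in m, angles in rad, forces in N, time in s.
With the tool pointing down it reaches from about 0.325 to 1 m from the base axis. Payload 5.1 kg.
Tool frame: the origin (TCP) lies at the very end of the fingers, on their centre line; the grasp point (between the pads) lies 19 mm behind it; z points along the fingers, y is the line along which they close (so a half turn about z gives the same grasp; the last joint's range is limited). The gripper opens to 85 mm and grips with 20 to 120 N. Pads are 22 mm wide; open, the fingers measure 114 mm over their backs; the gripper's body (76 mm by 85 mm) begins 54 mm behind the grasp point. The pads swing forward as they close: fully open they stand 13 mm farther back than shut.
Start: joints at [-1.423, 0.124, 1.65, -0, 1.367, -0.083], TCP at [0.149, -0.633, 0.231] pointing down, gripper open.
Joint ranges: [-2.61, 2.61], [-1.02, 2.33], [0.03, 2.71], [-1.35, 4.49], [0.32, 2.68], [-2.91, 2.91]. Speed limits (rad/s): [2.57, 2.57, 3.14, 3.14, 3.14, 3.14].

### API

Orientations are given as a unit quaternion [w, x, y, z].
In Python, from workcell import manip, imaging, recognise, spot_point gives the robot as it stands.
- The arm moves only by the tool step_arm, never from a script. Its argument "motion" is one flat list of numbers, 5 for each row, row after row: the shift along the tool's x, y, z scaled (see below), then the turn about the tool's z scaled (see below), then the finger opening in mm, from 0 to 85.4. In form: [x, y, z, twist, gripper, x, y, z, twist, gripper, ...]. A call has 1 to 10 rows; each row shifts and turns the commanded pose from where the row before left it, along the tool's axes as they then stand; what a row does not reach is not made up. The controller multiplies each number of a shift by 0.025 m and each number of a turn by 90 degrees. A row lasts 1/8 s, in which the tool goes at most 62.5 mm and 10.7 degrees, less where a joint would pass 70% of its speed; a pose out of reach is approached as far as the arm can. A call with a number of a shift or a turn outside -1 to 1 is refused whole. A call with a gripper value outside its range is refused whole. The fingers move at their own pace and stop on an object; the grip force is fixed at half the most. Time passes only in rows, so rows that do not move let the fingers close. It gives the time, the measured TCP pose, the force, the opening and the grip force at its end, in the units of the state.
- manip.observe(): the state, without advancing time (a new reading comes with each control period).
- imaging.read_camera(name): name is "scene" or "top" or "wrist"; returns a dict with "frame" (400x640x3 uint8, red, green, blue), "fovy" (degrees; the focal length in pixels is half the picture's height over the tangent of half this angle, whatever the lens; pixels are square), "cx", "cy" (the principal point, pixels), "position" and "orientation" of the camera in the world; the wrist camera has in their place "mount" (4x4, takes a point from camera to tool coordinates, whose origin is the TCP and whose axes are the flange's). Camera axes: x right, y down, z forward; pixel columns grow to the right and rows downward; lengths in m; the calibration is good to about 2 mm. A picture is of the moment at which its call begins: read the wrist's pose just before it. There is no depth.
- manip.finish_job(): hands the job in; it is judged then, once.
Trained networks look in a picture, given as the dict that the camera call returned (one of the last four; its "shot" number tells which), for a name from the list of things; names that differ only in an ending like _2 or _b are one class to them, and where a whole thing is asked for, a point or a joint stands for the part that bears it (a point fixed in the world has none). Each returns a list of dicts, best first, with "score" (0 to 1); they miss things now and then, are a little off and sometimes report something else, mostly with a low value. They report only what shows in the picture. A call takes as long as a camera call.
- recognise(picture, name): "box" ([centre column, centre row, width, height] in pixels, round what is visible of it).
- spot_point(picture, name): "location" ([column, row] in pixels: a listed point, or the origin of a listed thing).
The state is a dict: "time_s": time; "q": joint angles; "dq": joint speeds; "effort": joint torques, N m; "eef_pos": TCP position; "ee_rot": TCP orientation; "ft_force": force on the tool from outside, world axes, zero at the start; "wrist_torque": the same for the moment, N m; "gripper_width": finger opening in m; "gripper_force": force on a finger pad.
Only numpy, scipy, OpenCV 4.12 (cv2) and the standard library are available. Lean on these libraries where they do the work, as an engineer would, in place of code of your own. Each camera call takes 0.05 s, during which the arm holds its last target. There are 200 camera calls.

## Working session

There is one attempt and no reset: what is moved stays moved. The work goes in short steps, Python scripts to look and compute and a tool call to move; the robot and the scene stay as the last step left them, time stands still between calls to the robot, and variables do not carry over. Pictures are saved under pics/ and viewed, at most 10 in all, crops included, and the job is handed in when it is done.

Besides the shell and the picture viewer there is one more tool, called after ">>>" as name(argument=value, ...) on one line, values as JSON. step_arm: Moves the arm, as the interface text tells. Its arguments: {"type":"object","properties":{"motion":{"type":"array","items":{"type":"number"}}},"required":["motion"]}

```bash
mkdir -p pics; cat > h.py <<'E'
import numpy as np,cv2
from scipy.spatial.transform import Rotation as R
from workcell import manip,imaging,recognise,spot_point
def rot(q): return R.from_quat([q[1],q[2],q[3],q[0]]).as_matrix()
def ray(p,uv):
    h=p["frame"].shape[0]; f=h/2/np.tan(np.radians(p["fovy"])/2)
    d=np.array([(uv[0]-p["cx"])/f,(uv[1]-p["cy"])/f,1.])
    return np.array(p["position"]),rot(p["orientation"])@d
def onz(p,uv,z):
    o,d=ray(p,uv); return o+d*(z-o[2])/d[2]
E
python3 - <<'E'
from h import *
s=manip.observe(); print({k:np.round(v,3) for k,v in s.items()}); print(np.round(rot(s["ee_rot"]),3))
for n in("top","scene"):
    p=imaging.read_camera(n); cv2.imwrite(f"pics/{n}1.png",p["frame"][:,:,::-1])
    print(n,p["position"],p["fovy"],[k for k in p])
    for t,z in(("edge_mid",.04),("edge_left",.04),("edge_right",.04),("case",.004)):
        for r in spot_point(p,t)[:2]: print(t,np.round(r["location"],1),round(r["score"],2),np.round(onz(p,r["location"],z),4))
    for t in("cylinder_a","cylinder_b","padlock","bushing"):
        for r in spot_point(p,t)[:2]: print(t,np.round(r["location"],1),round(r["score"],2),np.round(onz(p,r["location"],.015),3))
E
```

```text
{'time_s': np.float64(0.0), 'q': array([-1.423,  0.125,  1.652,  0.   ,  1.367, -0.083]), 'dq': array([ 0.001,  0.   , -0.001, -0.001,  0.002, -0.   ]), 'effort': array([-3.0000e-03, -4.2361e+01, -3.6545e+01, -0.0000e+00,  7.0000e-03,
       -0.0000e+00]), 'eef_pos': array([ 0.149, -0.632,  0.23 ]), 'ee_rot': array([-0.001,  0.993,  0.115, -0.   ]), 'ft_force': array([-0.186, -0.723,  0.79 ]), 'wrist_torque': array([-0.021,  0.004,  0.035]), 'gripper_force': np.float64(0.0), 'gripper_width': np.float64(0.085)}
[[ 0.973  0.229 -0.   ]
 [ 0.229 -0.973  0.002]
 [ 0.    -0.002 -1.   ]]
top [0.44591374 0.024169   1.18795428] 43.64685690978131 ['frame', 'fovy', 'cx', 'cy', 'position', 'orientation', 'shot']
edge_mid [320.8 216. ] 0.95 [0.5247 0.0121 0.04  ]
edge_left [252.8 191.3] 0.65 [0.579  0.1704 0.04  ]
edge_right [395.6 234.5] 0.76 [ 0.4853 -0.1603  0.04  ]
case [329.  195.2] 0.62 [ 0.5772 -0.0069  0.004 ]
cylinder_a [263.6 227.3] 0.5 [0.497 0.146 0.015]
cylinder_a [352.4 181. ] 0.46 [ 0.611 -0.062  0.015]
cylinder_b [263.6 227.3] 0.5 [0.497 0.146 0.015]
cylinder_b [352.4 181. ] 0.46 [ 0.611 -0.062  0.015]
padlock [359.9 276.4] 0.67 [ 0.387 -0.082  0.015]
bushing [321.6 245.6] 0.52 [0.457 0.009 0.015]
scene [ 1.18544832 -0.08354975  0.69801773] 47.32922878869006 ['frame', 'fovy', 'cx', 'cy', 'position', 'orientation', 'shot']
edge_left [373.9 212.7] 0.64 [0.5783 0.1674 0.04  ]
edge_right [209.3 207.6] 0.82 [ 0.4806 -0.1561  0.04  ]
case [291.2 238.7] 0.56 [ 0.5742 -0.0042  0.004 ]
cylinder_a [263.5 232.8] 0.64 [ 0.555 -0.057  0.015]
cylinder_a [345. 200.] 0.58 [0.503 0.129 0.015]
cylinder_b [263.5 232.8] 0.64 [ 0.555 -0.057  0.015]
cylinder_b [345. 200.] 0.58 [0.503 0.129 0.015]
bushing [284.9 201.3] 0.65 [0.475 0.002 0.015]
bushing [266.8 234.6] 0.16 [ 0.561 -0.051  0.015]
```

```bash
python3 -c "
import cv2;a=cv2.imread('pics/top1.png')[120:320,180:480];cv2.imwrite('pics/top1c.png',cv2.resize(a,None,fx=2.6,fy=2.6,interpolation=cv2.INTER_CUBIC))"
```

```text
(no output)
```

View pics/top1c.png

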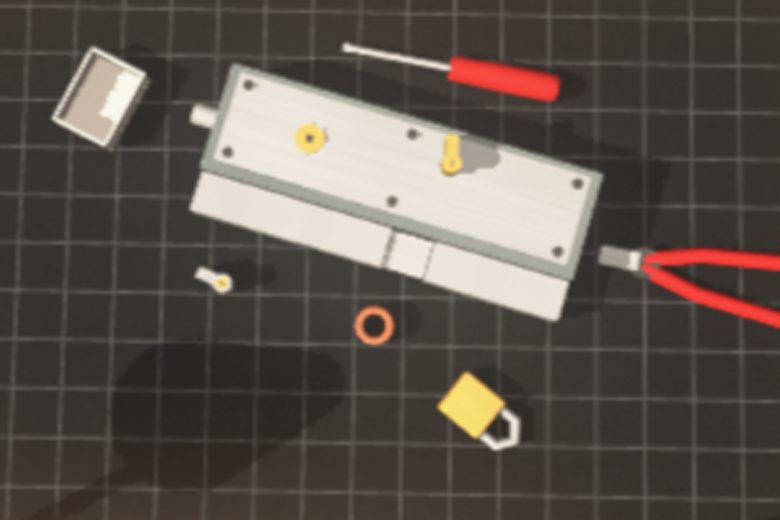

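The top view shows the case with its ledge at the front. Two lines about 40 mm apart mark the notch candidate at crop (410,255). The bolt is at the left end, cylinder_b is on top at crop (450,155), and the pliers are beyond the right end. I'll work out the case frame and the moves next.

```bash
cat >> h.py <<'E'
class P: pass
def case():
    import json; return json.load(open("case.json"))
def tocase(w):
    c=case(); C=np.array(c["M"]); th=c["yaw"]; d=np.array(w)[:2]-C
    ex=np.array([np.cos(th),np.sin(th)]); ey=np.array([-np.sin(th),np.cos(th)])
    return np.array([d@ex-.050,d@ey])
def toworld(x,y):
    c=case(); th=c["yaw"]; return np.array(c["M"])+(x+.05)*np.array([np.cos(th),np.sin(th)])+y*np.array([-np.sin(th),np.cos(th)])
def plan(x,y):
    s=manip.observe(); Rm=rot(s["ee_rot"]); t=s["eef_pos"]
    d=np.append(toworld(x,y)-t[:2],0); yaw=np.arctan2(Rm[1,0],Rm[0,0])
    print("tcp",np.round(t,4),"case",np.round(tocase(t),4),"F",np.round(s["ft_force"],2),"t",round(s["time_s"],2))
    print("tool shift units",np.round(Rm.T@d/.025,3),"twist units",round(np.degrees(yaw-case()["yaw"])/90,3),"tilt",np.round(Rm[:,2],4))
E
python3 - <<'E'
from h import *
import json
p=imaging.read_camera("top")
f=lambda a:(a[0]/2.6+180-.3,a[1]/2.6+120-.3)
pts=[((190,209),(-.068,.17)),((558,320),(-.068,-.17)),((201,170),(-.032,.17)),((573,280),(-.032,-.17))]
zs=[.04]*4
A=[];B=[]
W=np.array([onz(p,f(a),.04)[:2] for a,_ in pts]); 
W=np.vstack([W,[[.579,.1704],[.4853,-.1603],[.5783,.1674],[.4806,-.1561]]])
X=np.array([b for _,b in pts]+[(-.05,.17),(-.05,-.17)]*2)
cw,cx=W.mean(0),X.mean(0); U,S,V=np.linalg.svd((X-cx).T@(W-cw)); Rm=(U@V).T
th=np.arctan2(Rm[1,0],Rm[0,0]); M=cw+Rm@(np.array([-.05,0])-cx)
print("res mm",np.round(1000*(X-cx-(W-cw)@Rm),1).tolist(),np.degrees(th),M)
json.dump(dict(M=M.tolist(),yaw=th),open("case.json","w"))
for n,a,z in(("notchL",(388,250),.04),("notchR",(430,262),.04),("cylB top near",(452,172),.095),("cylB top far",(452,136),.095),("cylA",(222,283),.031),("bush",(374,325),.022),("pliers tip",(600,255),.01)):
    w=onz(p,f(a),z); print(n,np.round(w,3),np.round(tocase(w),4))
plan(-.05,-.13)
E
```

```text
res mm [[0.8, 1.9], [-0.5, 1.9], [0.7, 0.7], [-2.2, 4.8], [-0.6, -4.3], [-1.5, -0.6], [-0.8, -1.2], [4.1, -3.3]] -15.968370810726933 [0.53043205 0.00302649]
notchL [ 0.525 -0.007  0.04 ] [-0.0523 -0.0107]
notchR [ 0.515 -0.044  0.04 ] [-0.0516 -0.0493]
cylB top near [ 0.589 -0.058  0.095] [ 0.023 -0.043]
cylB top far [ 0.62  -0.058  0.095] [ 0.0526 -0.0341]
cylA [0.494 0.14  0.031] [-0.123  0.122]
bush [0.459 0.004 0.022] [-0.1189 -0.0183]
pliers tip [ 0.526 -0.2    0.01 ] [ 0.002  -0.1965]
tcp [ 0.1486 -0.6328  0.2313] case [-0.2421 -0.7163] F [-0.36 -0.69 -0.12] t 0.95
tool shift units [ 1.8148e+01 -1.6724e+01  1.0000e-03] twist units 0.324 tilt [ 0.  0. -1.]
```

>>> step_arm(motion=[1,-0.92,0.2,0,0,1,-0.92,0.2,0,0,1,-0.92,0.2,0,0,1,-0.92,0.2,0,0,1,-0.92,0.2,0,0,1,-0.92,0.2,0,0,1,-0.92,0.2,0,0,1,-0.92,0.2,0,0,1,-0.92,0.2,0,0,1,-0.92,0.2,0,0])

```text
time_s: 2.2
eef_pos: [0.34, -0.3508, 0.1814]
ee_rot: [0.0, 0.993, 0.115, 0.0]
ft_force: [0.0, 0.1, 0.2]
gripper_width: 0.0
gripper_force: 0.0
```

>>> step_arm(motion=[1,-0.92,0.2,0,0,1,-0.92,0.2,0,0,1,-0.92,0.2,0,0,1,-0.92,0.2,0,0,1,-0.92,0.2,0,0,0,0,0,0.108,0,0,0,0,0.108,0,0,0,0,0.108,0,0,0,0,0,0])

```text
time_s: 3.32
eef_pos: [0.4348, -0.2111, 0.1565]
ee_rot: [0.0, 0.99, -0.138, 0.0]
ft_force: [0.6, -0.3, -0.5]
gripper_width: 0.0001
gripper_force: 0.0
```

```bash
python3 - <<'E'
from h import *
plan(-.05,-.13)
E
```

```text
tcp [ 0.4348 -0.2111  0.1565] case [-0.083  -0.2322] F [ 0.62 -0.28 -0.49] t 3.33
tool shift units [ 1.33  -4.084 -0.   ] twist units 0.002 tilt [ 2.e-04 -2.e-04 -1.e+00]
```

>>> step_arm(motion=[0.33,-1,0.4,0,0,0.33,-1,0.4,0,0,0.33,-1,0.4,0,0,0.34,-1,0.4,0,0,0,0,0.9,0,0,0,0,0,0,0])

```text
time_s: 4.08
eef_pos: [0.4928, -0.1233, 0.092]
ee_rot: [-0.0, 0.991, -0.137, -0.002]
ft_force: [-0.0, -0.3, 0.1]
gripper_width: 0.0001
gripper_force: 0.0
```

```bash
python3 - <<'E'
from h import *
plan(-.05,-.13)
s=manip.observe(); p=imaging.read_camera("wrist"); cv2.imwrite("pics/w1.png",p["frame"][:,:,::-1])
T=np.eye(4);T[:3,:3]=rot(s["ee_rot"]);T[:3,3]=s["eef_pos"]; m=T@np.array(p["mount"])
q=R.from_matrix(m[:3,:3]).as_quat(); p2=dict(p,position=m[:3,3],orientation=[q[3],*q[:3]])
np.save("w1.npy",m)
for t in("edge_right","edge_mid"):
  for r in spot_point(p,t)[:2]: print(t,np.round(r["location"]),round(r["score"],2),np.round(tocase(onz(p2,r["location"],.04)),4))
# project case landmarks by current estimate
h=400; f=h/2/np.tan(np.radians(p["fovy"])/2)
for n,x,y,z in(("front right corner",-.068,-.17,.04),("front",-.068,-.1,.04),("wall base",-.032,-.1,.04),("wall base R",-.032,-.17,.04),("notchR",-.05,-.05,.04),("tcp",*tocase(s["eef_pos"]),s["eef_pos"][2])):
  c=np.linalg.inv(m)@np.array([*toworld(x,y),z,1]); print(n,np.round([p["cx"]+f*c[0]/c[2],p["cy"]+f*c[1]/c[2]],1))
E
```

```text
tcp [ 0.4928 -0.1233  0.092 ] case [-0.0514 -0.1318] F [-0.03 -0.29  0.08] t 4.08
tool shift units [ 0.056 -0.074 -0.   ] twist units 0.002 tilt [-0.004   0.0015 -1.    ]
edge_right [386. 226.] 0.65 [-0.049  -0.1697]
front right corner [384.9 255.3]
front [270.4 255. ]
wall base [267.9 198.4]
wall base R [388.5 198.8]
notchR [185.2 227.2]
tcp [323.1 271.5]
```

View pics/w1.png

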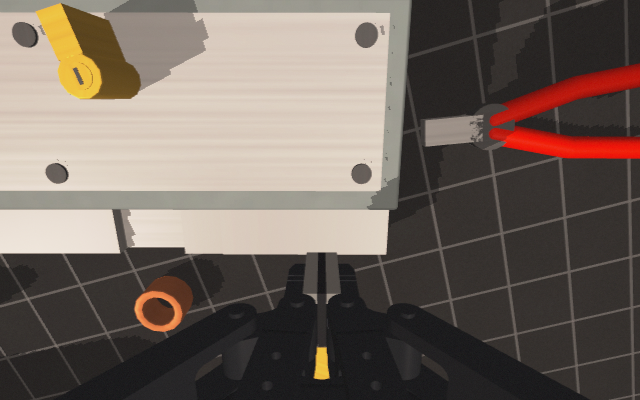

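The wrist picture agrees with the frame: the front edge is at row 254 and the right corner at column 388. The notch lies at columns 117–185, so its centre is near case y = -0.030. Next I set the fingertips down.

>>> step_arm(motion=[0.04,0,0.9,0,0,0,0,0.8,0,0,0,0,0.2,0,0,0,0,0.1,0,0,0,0,0.04,0,0,0,0,0,0,0])

```text
time_s: 4.97
eef_pos: [0.4957, -0.1245, 0.0435]
ee_rot: [0.0, 0.99, -0.139, 0.001]
ft_force: [-0.3, -0.3, 0.3]
gripper_width: 0.0001
gripper_force: 0.0
```

>>> step_arm(motion=[0,0,0.03,0,0,0,0,0.03,0,0,0,0,0.03,0,0,0,0,0,0,0])

```text
time_s: 5.48
eef_pos: [0.4951, -0.1243, 0.0404]
ee_rot: [-0.0, 0.99, -0.139, -0.0]
ft_force: [0.3, -0.2, 0.4]
gripper_width: 0.0003
gripper_force: 0.0
```

>>> step_arm(motion=[0,0,0.03,0,0,0,0,0.03,0,0,0,0,0,0,0])

```text
time_s: 5.85
eef_pos: [0.4953, -0.1244, 0.04]
ee_rot: [-0.0, 0.99, -0.139, -0.0]
ft_force: [-3.6, 0.6, 7.2]
gripper_width: -0.0001
gripper_force: 3.5
```

>>> step_arm(motion=[0,-0.15,0,0,0,0,-0.15,0,0,0,0,-0.15,0,0,0,0,-0.15,0,0,0])

```text
time_s: 6.35
eef_pos: [0.5003, -0.1106, 0.04]
ee_rot: [0.001, 0.99, -0.138, 0.001]
ft_force: [-1.9, -3.9, 5.9]
gripper_width: -0.0002
gripper_force: 2.7
```

```bash
python3 - <<'E'
from h import *
plan(-.05,-.03)
E
```

```text
tcp [ 0.5003 -0.1106  0.04  ] case [-0.0477 -0.1175] F [-1.9  -3.94  5.91] t 6.35
tool shift units [-0.087 -3.5   -0.004] twist units 0.001 tilt [ 0.0019 -0.0017 -1.    ]
```

Contact is gentle at about 6 N. I'll keep sliding, with a slight x correction.

>>> step_arm(motion=[-0.03,-0.2,0,0,0,-0.03,-0.2,0,0,0,-0.03,-0.2,0,0,0,0,-0.2,0,0,0,0,-0.2,0,0,0,0,-0.2,0,0,0,0,-0.2,0,0,0])

```text
time_s: 7.22
eef_pos: [0.5077, -0.0762, 0.04]
ee_rot: [0.001, 0.99, -0.138, 0.001]
ft_force: [-1.2, -3.3, 5.6]
gripper_width: -0.0003
gripper_force: 2.8
```

```bash
python3 - <<'E'
from h import *
plan(-.05,-.03)
E
```

```text
tcp [ 0.5077 -0.0762  0.04  ] case [-0.0501 -0.0824] F [-1.21 -3.31  5.58] t 7.22
tool shift units [ 4.000e-03 -2.096e+00 -2.000e-03] twist units 0.001 tilt [ 0.0018 -0.0016 -1.    ]
```

>>> step_arm(motion=[0,-0.2,0,0,0,0,-0.2,0,0,0,0,-0.2,0,0,0,0,-0.2,0,0,0,0,-0.2,0,0,0,0,-0.2,0,0,0,0,-0.15,0,0,0])

```text
time_s: 8.1
eef_pos: [0.5167, -0.0435, 0.0397]
ee_rot: [0.001, 0.99, -0.138, 0.001]
ft_force: [-0.6, -4.1, 5.5]
gripper_width: -0.0
gripper_force: 2.7
```

>>> step_arm(motion=[0,-0.1,0,0,0,0,-0.1,0,0,0,0,-0.1,0,0,0,0,-0.1,0,0,0])

```text
time_s: 8.6
eef_pos: [0.5181, -0.0329, 0.0383]
ee_rot: [-0.001, 0.99, -0.139, -0.001]
ft_force: [-0.6, -0.3, -0.4]
gripper_width: -0.0001
gripper_force: 0.0
```

```bash
python3 - <<'E'
from h import *
plan(-.05,-.03)
E
```

```text
tcp [ 0.5181 -0.0329  0.0383] case [-0.052  -0.0379] F [-0.61 -0.25 -0.37] t 8.6
tool shift units [ 0.078 -0.316  0.   ] twist units 0.0 tilt [-0.0013  0.0012 -1.    ]
```

The force fell to zero and z dropped below the edge top, so this is the notch. I'll centre in it and press.

>>> step_arm(motion=[0.04,-0.13,0,0,0,0.04,-0.13,0.04,0,0,0,0,0.08,0,0,0,0,0.08,0,0,0,0,0.08,0,0,0,0,0,0,0])

```text
time_s: 9.35
eef_pos: [0.5224, -0.0278, 0.0322]
ee_rot: [-0.0, 0.99, -0.139, -0.0]
ft_force: [-1.7, 0.4, 2.7]
gripper_width: 0.0002
gripper_force: 1.3
```

>>> step_arm(motion=[0,0,0.08,0,0,0,0,0.08,0,0,0,0,0.08,0,0,0,0,0.04,0,0,0,0,0,0,0])

```text
time_s: 9.98
eef_pos: [0.5226, -0.0279, 0.026]
ee_rot: [0.0, 0.99, -0.139, -0.0]
ft_force: [-4.9, 1.8, 10.8]
gripper_width: -0.0003
gripper_force: 5.0
```

>>> step_arm(motion=[0,0,0.02,0,0,0,0,0,0,0,0,0,0,0,0,0,0,0,0,0])

```text
time_s: 10.48
eef_pos: [0.5226, -0.0279, 0.0259]
ee_rot: [0.0, 0.99, -0.139, -0.0]
ft_force: [-7.0, 2.4, 12.6]
gripper_width: 0.0001
gripper_force: 6.5
```

```bash
python3 - <<'E'
from h import *
plan(-.05,-.03)
p=imaging.read_camera("top"); cv2.imwrite("pics/top2c.png",cv2.resize(p["frame"][120:260,180:420,::-1],None,fx=3,fy=3))
E
```

```text
tcp [ 0.5226 -0.0279  0.0259] case [-0.049  -0.0319] F [-7.02  2.39 12.59] t 10.47
tool shift units [-0.039 -0.075  0.   ] twist units 0.0 tilt [-7.e-04  1.e-04 -1.e+00]
```

View pics/top2c.png

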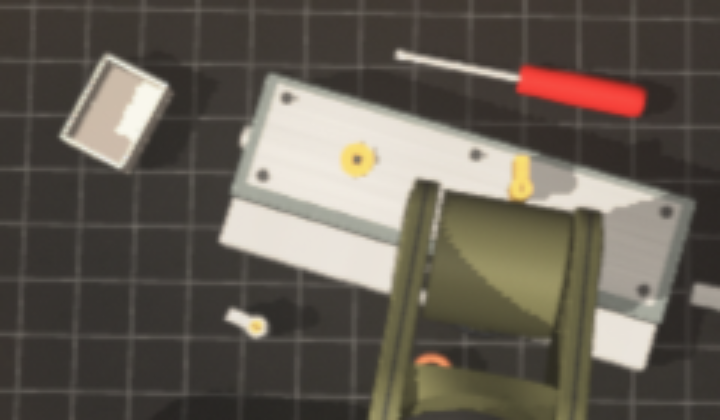

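The bolt at crop (247,138) is drawn in to a short stub, and none of the bystanders has moved. The plate is at its stop with about 12 N on it, so I'm handing in the job.

```bash
python3 -c "
from workcell import manip; print(manip.finish_job())"
```

```text
the job is handed in; nothing more can be done
None
```

I ran the closed fingertips along the edge from its right end, found the notch by feel about 30 mm right of the middle, and pressed the release down to its stop with about 12 N. The bolt drew in, and I handed the job in at about 10.5 s still holding the release down; the hand-in did not report a verdict.

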